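Set the carton gauge's stop and bring the carton up to it

TASK

On the packing counter, push the sliding stop of the carton gauge along its rail with the fingertips until its spring plunger drops fully into the notch that the raised pointer marks. Then gently push the small carton along the gauge's deck until it lies flat against the stop's blade, with the stop still sitting in that notch. Only push: do not pinch or lift anything, and leave the other things on the counter where they are.

Things in the scene. Friction and masses are not known exactly. Their poses are not given: they have to be found in the camera images.
- gauge: Carton gauge fixed to the counter: grey deck, 235 mm (its x) by 420 mm (y), 12 mm thick, with an aluminium rail along y on the side away from the robot. Origin: under the deck, on the counter, at mid-length; x points away from the robot, y along the rail to the robot's left, z up. Deck top z = 12 mm. Its place varies and it is turned up to 0.25 rad.
- rail_mid (a point): Middle of the rail's top (gauge x = 62, y = 0, z = 40 mm). The rail fills gauge x = 47 to 77 mm along the whole gauge; its near face is the fence beside which the carton slides. Its top has three notches, each 13 mm wide, centred at gauge y = -105, -60 and -15 mm.
- stop: Sliding stop, moves only along gauge y: a black carriage (44 mm along y, x = 45 to 84 mm, top at z = 55 mm) on the rail, with an upright aluminium blade across the deck: x = -40 to 45 mm, 8 mm thick along y, z = 14 to 52 mm. Origin: blade's mid-plane, gauge x = 0 and z = 0, axes as the gauge's. Starts near the right end, gauge y = -165 to -135 mm, short of all notches; can go to y = +10 mm.
- stop_blade (a point): Middle of the top edge of the stop's blade (stop's x = 0, y = 0, z = 52 mm). Pushed here, the stop slides with 1 to 4 N; within some 4 mm of a notch's centre it snaps in by itself, ahead of the finger; pushing it out again takes about 9 to 16 N, so an unwanted notch is passed by simply pushing on.
- plunger: Spring plunger of the stop: a steel head 20 mm across and 8 mm high on a stem above the carriage; it follows the notches by itself, no need to touch it. Origin: centre of the head's top, at x = 62 mm, y = 0 of the stop. In the gauge's frame its z is 80 mm riding on the rail and about 76.6 mm when dropped into a notch.
- pointer: Raised pointer marking the wanted notch: a steel arrow plate 46 mm long, 28 mm wide at its head, on a thin post, 53 mm high in all, on the deck behind the rail (gauge x = 108 mm), beside one notch and pointing at it: its gauge y is that notch's centre. The other two notches have only flat steel blanks, 14 mm square, 8 mm high. Origin: centre of its foot, axes as the gauge's.
- carton: Small closed cardboard carton with a paper band, 60 mm (its x) by 80 mm (y) by 50 mm high, about 0.2 kg, loose on the deck to the left (+y) of the stop, turned up to 0.15 rad. Origin: centre of its underside. Flat against the stop its origin is 44 mm from the stop's along gauge y. At least 45 mm of free deck lies beyond its left end.
- tape_roll: Roll of clear tape lying flat on the deck's near strip, 44 mm across, 18 mm high; leave alone. Origin: centre of its underside.
- stamp: Wooden hand stamp standing on the deck's near strip, 28 mm across, 50 mm high; leave alone. Origin: centre of its underside.
- mug: White mug on the counter at the left, 80 mm across, 90 mm high; leave alone. Origin: centre of its underside.
- stapler: Black stapler on the counter at the right, 125 mm long, 47 mm high; leave alone. Origin: centre of its underside.
- calculator: White desk calculator at the left, 150 by 105 by 22 mm; leave alone. Origin: centre of its underside.
- remedy_box: White box with a yellow band at the right, 45 by 95 by 60 mm; leave alone. Origin: centre of its underside.
- glue: White glue bottle at the right, 40 mm across, 110 mm high; leave alone. Origin: centre of its underside.
Things that resemble listed ones, but are neither listed nor needed, are in the scene too. Leave any blue, orange or pink look-alike of the carton alone.

How it is judged:
By the outcome, as a careful person would: the job done as asked, in the order asked, and still so for the second after the job is handed in, with the robot touching nothing.
It also fails if it takes over 54 s, if anything falls off the work surface, if the arm or the gripper's body presses on something with over 40 N, if the wrist force passes 120 N, or if a joint passes its speed limit or range.

ROBOT

A 7-joint arm with a two-finger parallel gripper is mounted at the origin on the work surface. World frame = base frame: x ahead of the robot, y to its left, z up, the work surface at z = 0. Lengths are in m, angles in rad, forces in N, time in s.
With the tool pointing down it reaches from about 0.4 to 0.875 m from the base axis. Payload 6.5 kg.
Tool frame: the origin (TCP) lies midway between the tips of the shut fingers; the grasp point (between the pads) lies 19 mm behind it; z points along the fingers, y is the direction in which the jaws open and shut (so a half turn about z gives the same grasp; the last joint's range is limited). The gripper opens to 85 mm and grips with 20 to 120 N. Pads are 22 mm wide; open, the fingers measure 114 mm over their backs; the gripper's body (76 mm by 85 mm) begins 54 mm behind the grasp point. The pads swing forward as they close: fully open they stand 13 mm farther back than shut.
Start: joints at [-1.201, 0.536, -0.004, 1.538, 0.003, 1.067, -0.071], TCP at [0.274, 0.589, 0.231] pointing down, gripper open.
Joint ranges: [-2.7, 2.7], [-0.37, 2.16], [-1.27, 1.26], [0.24, 2.4], [-1.31, 4.45], [0.19, 1.91], [-2.76, 2.76]. Speed limits (rad/s): [2.39, 2.39, 3.14, 3.14, 3.14, 3.14, 3.14].

INTERFACE

Orientations are given as a unit quaternion [w, x, y, z].
In Python, from station import status, optics, env, nets gives the robot as it stands.
- The arm moves only by the tool drive_tool, never from a script. Its argument "rows" is a list of rows, each an object of numbers: "tx", "ty", "tz": the shift along the world's x, y, z in cm; "yaw": the turn about the world's z in degrees; "fingers": the opening, from 0 (shut) to 1 (fully open). A call has 1 to 5 rows; each row shifts and turns the pose as measured when the row begins; what a row does not reach is not made up. A row lasts 1/12 s, in which the tool goes at most 41.7 mm and 7.16 degrees, less where a joint would pass 70% of its speed; a pose out of reach is approached as far as the arm can. A call is refused whole if a number of a shift passes 4.17 or a number of a turn 7.16, either way. A call with a gripper value outside its range is refused whole. The fingers move at their own pace and stop on an object; the grip force is fixed at half the most. Time passes only in rows, so rows that do not move let the fingers close. It gives the time, the measured TCP pose, the force and the opening at its end, in the units of the state.
- status.state(): the state, without advancing time (a new reading comes with each control period).
- optics.read_camera(name): name is "scene" or "top"; returns the picture (400x640x3 uint8, blue, green, red); there is no depth.
- optics.camera_params(name): a dict with "camera_matrix" (3x3 intrinsics, pixels), "dist" ([k1, k2, p1, p2, k3] as OpenCV has them; the pictures are not rectified), "xyz" and "attitude" of the camera in the world. Camera axes: x right, y up, looking along -z (the intrinsics and any distortion apply to the point x, -y, -z); pixel columns grow to the right and rows downward; lengths in m; the calibration is good to about 2 mm. A picture is of the moment at which its call begins. camera_params takes no time and is no camera call.
- env.sign_off(): hands the job in, once; it reports no verdict.
Trained networks look in the newest picture that a camera, given by its name, has taken for a name from the list of things; names that differ only in an ending like _2 or _b are one class to them, and where a whole thing is asked for, a point or a joint stands for the part that bears it (a point fixed in the world has none). Each returns a list of dicts, best first, with "p" (0 to 1); they miss things now and then, are a little off and sometimes report something else, mostly with a low value. They report only what shows in the picture. A call takes as long as a camera call. They do not tell look-alikes from the thing itself.
- nets.trace(target, camera): "mask" (400x640 bool, what is visible of it).
- nets.spot_point(target, camera): "xyz" ([x, y, z] in m, in world coordinates, good to about 4 mm: a listed point, or the origin of a listed thing).
The state is a dict: "time_s": time; "q": joint angles; "joint_velocities": joint speeds; "tau": joint torques, N m; "eef_pos": TCP position; "tcp_rot": TCP orientation; "contact_force": force on the tool from outside, world axes, zero at the start; "moment": the same for the moment, N m; "finger_gap": finger opening in m.
Only numpy, scipy, OpenCV 4.12 (cv2) and the standard library are available. Lean on these libraries where they do the work, as an engineer would, in place of code of your own. Each camera call takes 0.05 s, during which the arm holds its last target. There are 200 camera calls.

## Working session

There is one attempt and no reset: what is moved stays moved. The work goes in short steps, Python scripts to look and compute and a tool call to move; the robot and the scene stay as the last step left them, time stands still between calls to the robot, and variables do not carry over. Pictures are saved under pics/ and viewed, about 8 in all and at most 12, crops included, and the job is handed in when it is done.

Besides the shell and the picture viewer there is one more tool, called in YAML: its name, and indented under it one key for each argument. drive_tool: Moves the arm, as the interface text tells. Its arguments: {"type":"object","properties":{"rows":{"type":"array","items":{"type":"object","properties":{"tx":{"type":"number"},"ty":{"type":"number"},"tz":{"type":"number"},"yaw":{"type":"number"},"fingers":{"type":"number"}}}}},"required":["rows"]}

```bash
ls; mkdir -p pics; cat > h.py <<'E'
import numpy as np, cv2
from scipy.spatial.transform import Rotation as R
from station import status, optics, env, nets
def cam(n):
    p=optics.camera_params(n); q=p["attitude"]; Rw=R.from_quat([q[1],q[2],q[3],q[0]]).as_matrix()
    return np.array(p["camera_matrix"]),np.array(p["dist"]),np.array(p["xyz"]),Rw
def proj(n,P):
    K,d,t,Rw=cam(n); c=(np.atleast_2d(P)-t)@Rw*[1,-1,-1]
    return cv2.projectPoints(c.reshape(-1,1,3).astype(float),np.zeros(3),np.zeros(3),K,d)[0][:,0]
def ray(n,uv,z):
    K,d,t,Rw=cam(n); u=cv2.undistortPoints(np.array(uv,float).reshape(-1,1,2),K,d)[:,0]
    r=np.c_[u[:,0],-u[:,1],-np.ones(len(u))]@Rw.T
    return t+r*((z-t[2])/r[:,2])[:,None]
E
python3 - <<'E'
from h import *
s=status.state(); print(s['time_s'],s['eef_pos'],s['tcp_rot'],s['finger_gap'])
for n in('scene','top'):
    im=optics.read_camera(n); cv2.imwrite(f'pics/{n}0.png',im); print(n,cam(n)[2])
    for t in('gauge','rail_mid','stop','stop_blade','plunger','pointer','carton','stamp','tape_roll'):
        print(t,[(round(r['p'],2),np.round(r['xyz'],3).tolist(),proj(n,r['xyz'])[0].round().tolist()) for r in nets.spot_point(t,n)[:4]])
E
```

```text
pics
0.0 [0.27414408 0.58866806 0.23038555] [-1.18947722e-04  2.16150514e-01  9.76359654e-01 -8.75571871e-04] 0.08529772607133712
scene [ 1.09102564 -0.41985853  1.07367327]
gauge [(0.55, [0.564, 0.017, 0.004], [315.0, 218.0])]
rail_mid [(0.62, [0.471, -0.049, 0.011], [283.0, 210.0]), (0.58, [0.622, 0.019, 0.038], [327.0, 223.0])]
stop [(0.76, [0.562, -0.148, -0.004], [276.0, 247.0])]
stop_blade [(0.73, [0.47, -0.043, 0.014], [284.0, 208.0]), (0.45, [0.369, -0.441, -0.002], [166.0, 258.0])]
plunger []
pointer [(0.39, [0.672, -0.042, 0.011], [323.0, 249.0])]
carton [(0.84, [0.46, 0.322, 0.0], [358.0, 157.0]), (0.81, [0.353, 0.123, 0.001], [300.0, 167.0]), (0.69, [0.556, 0.133, 0.006], [339.0, 198.0]), (0.66, [0.742, 0.291, 0.002], [409.0, 208.0])]
stamp [(0.51, [0.46, 0.097, 0.013], [313.0, 186.0])]
tape_roll [(0.58, [0.563, -0.146, -0.003], [276.0, 246.0]), (0.47, [0.471, -0.047, 0.01], [283.0, 210.0])]
top [ 0.43164218 -0.01027672  1.1163872 ]
gauge [(0.91, [0.562, 0.02, -0.0], [310.0, 205.0])]
rail_mid [(0.61, [0.623, 0.018, 0.04], [310.0, 182.0])]
stop [(0.66, [0.558, -0.147, 0.001], [368.0, 206.0]), (0.44, [0.506, -0.446, 0.001], [472.0, 223.0])]
stop_blade [(0.67, [0.56, -0.148, 0.051], [370.0, 203.0])]
plunger [(0.54, [0.629, -0.145, 0.074], [369.0, 177.0])]
pointer []
carton [(0.92, [0.462, 0.316, -0.0], [207.0, 241.0]), (0.84, [0.559, 0.129, 0.011], [271.0, 206.0]), (0.83, [0.349, 0.118, -0.001], [276.0, 280.0]), (0.7, [0.464, 0.099, 0.015], [282.0, 239.0])]
stamp [(0.51, [0.464, 0.098, 0.013], [282.0, 239.0])]
tape_roll [(0.6, [0.464, -0.046, 0.01], [333.0, 239.0])]
```

```bash
python3 - <<'E'
import cv2
t=cv2.imread('pics/top0.png')[130:290,200:440]; s=cv2.imread('pics/scene0.png')[130:300,220:460]
cv2.imwrite('pics/t1.png',cv2.resize(t,(800,533),interpolation=2)); cv2.imwrite('pics/s1.png',cv2.resize(s,(800,567),interpolation=2))
E
```

```text
(no output)
```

View pics/t1.png

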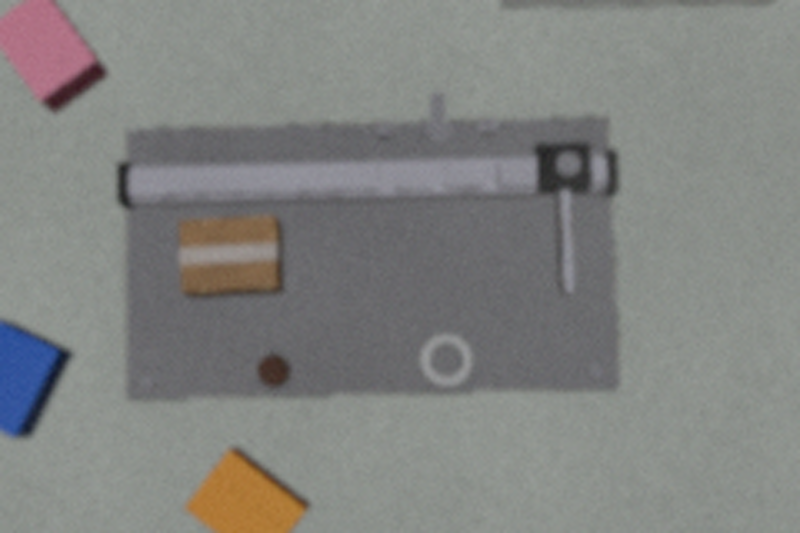

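View pics/s1.png

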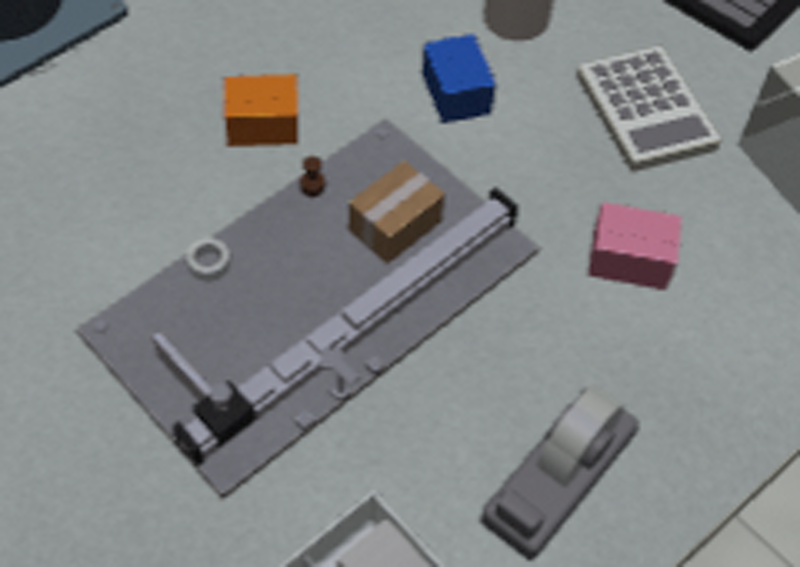

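Both views show the same layout. In the top crop the pointer is at (437,115), between blanks at (383,130) and (488,125), so the middle notch (gauge y = -60) is the wanted one. The brown banded carton is at (230,255) on the deck. The pink, blue and orange cartons are off the deck and are look-alikes. The stop is at the right, around (565,200). The tape roll (445,360) and stamp (273,370) are on the near strip.

```bash
cat >> h.py <<'E'
def full(c): return np.array([[200+x/3.3333,130+y/3.3333] for x,y in c])
E
python3 - <<'E'
from h import *
p=ray('top',full([(127,130),(608,118),(618,388),(127,400)]),.012); print(p.round(3), p.mean(0))
for a,b in((1,0),(2,3)):
    v=p[b]-p[a]; print('th',np.arctan2(-v[0],v[1]))
# rail top edges fit
m=nets.trace('gauge','top')[0]['mask'].astype(np.uint8); c=max(cv2.findContours(m,0,2)[0],key=cv2.contourArea)
r=cv2.minAreaRect(ray('top',c[:,0],.012)[:,:2].astype(np.float32)); print(r)
for t in ('carton','stop'):
  for k in nets.trace(t,'top')[:4]:
    c=max(cv2.findContours(k['mask'].astype(np.uint8),0,2)[0],key=cv2.contourArea)
    print(t,k['p'],cv2.minAreaRect(ray('top',c[:,0],.062 if t=='carton' else .052)[:,:2].astype(np.float32)))
pt=ray('top',full([(437,97),(437,115),(383,130),(488,125)]),.02);print(pt)
E
```

```text
[[ 0.669  0.227  0.012]
 [ 0.674 -0.191  0.012]
 [ 0.441 -0.193  0.012]
 [ 0.435  0.223  0.012]] [0.55490651 0.01658213 0.012     ]
th 0.012386934427258389
th 0.014142542168926039
((0.5554377436637878, 0.018513724207878113), (0.2354636937379837, 0.43224093317985535), 0.43103498220443726)
carton 0.97 ((0.34975188970565796, 0.1165478304028511), (0.08029540628194809, 0.06410403549671173), 51.716270446777344)
carton 0.92 ((0.7274261713027954, 0.28659775853157043), (0.09673218429088593, 0.06615105271339417), 33.92237091064453)
carton 0.81 ((0.5515045523643494, 0.12988781929016113), (0.0640777200460434, 0.08348015695810318), 2.34405517578125)
carton 0.71 ((0.4539075493812561, 0.30878740549087524), (0.07052010297775269, 0.08143375813961029), 63.970924377441406)
stop 0.76 ((0.5830886960029602, -0.14229491353034973), (0.044368427246809006, 0.12292193621397018), 88.32221984863281)
[[ 0.6925888  -0.04313267  0.02      ]
 [ 0.67673616 -0.04289291  0.02      ]
 [ 0.66416574  0.00377663  0.02      ]
 [ 0.66739589 -0.08663235  0.02      ]]
```

drive_tool:
  rows:
    - {"tx": 1.4,"ty": -3.9,"yaw": 6,"fingers": 0}
    - {"tx": 1.4,"ty": -3.9,"yaw": 6,"fingers": 0}
    - {"tx": 1.4,"ty": -3.9,"yaw": 6,"fingers": 0}
    - {"tx": 1.4,"ty": -3.9,"yaw": 6,"fingers": 0}
    - {"tx": 1.4,"ty": -3.9,"yaw": 3,"fingers": 0}

```text
invalid input at $.rows[0]: expected keys tx, ty, tz, yaw, fingers
```

drive_tool:
  rows:
    - {"tx": 1.4,"ty": -3.9,"tz": 0,"yaw": 6,"fingers": 0}
    - {"tx": 1.4,"ty": -3.9,"tz": 0,"yaw": 6,"fingers": 0}
    - {"tx": 1.4,"ty": -3.9,"tz": 0,"yaw": 6,"fingers": 0}
    - {"tx": 1.4,"ty": -3.9,"tz": 0,"yaw": 6,"fingers": 0}
    - {"tx": 1.4,"ty": -3.9,"tz": 0,"yaw": 3,"fingers": 0}

```text
time_s: 1.57
eef_pos: [0.3376, 0.3983, 0.2304]
tcp_rot: [-0.002, -0.036, 0.999, 0.003]
contact_force: [-0.0, 0.7, 0.2]
finger_gap: 0.0255
```

drive_tool:
  rows:
    - {"tx": 1.5,"ty": -4.1,"tz": 0,"yaw": -1.5,"fingers": 0}
    - {"tx": 1.5,"ty": -4.1,"tz": 0,"yaw": -1.5,"fingers": 0}
    - {"tx": 1.5,"ty": -4.1,"tz": 0,"yaw": 0,"fingers": 0}
    - {"tx": 1.5,"ty": -4.1,"tz": 0,"yaw": 0,"fingers": 0}
    - {"tx": 1.5,"ty": -4.1,"tz": 0,"yaw": 0,"fingers": 0}

```text
time_s: 1.98
eef_pos: [0.408, 0.2021, 0.2316]
tcp_rot: [-0.001, -0.011, 1.0, 0.004]
contact_force: [1.3, 1.0, 0.3]
finger_gap: -0.0001
```

drive_tool:
  rows:
    - {"tx": 1.5,"ty": -4.1,"tz": 0,"yaw": 0,"fingers": 0}
    - {"tx": 1.5,"ty": -4.1,"tz": 0,"yaw": 0,"fingers": 0}
    - {"tx": 1.5,"ty": -4.1,"tz": 0,"yaw": 0,"fingers": 0}
    - {"tx": 1.5,"ty": -4.1,"tz": 0,"yaw": 0,"fingers": 0}
    - {"tx": 1.5,"ty": -4.1,"tz": 0,"yaw": 0,"fingers": 0}

```text
time_s: 2.4
eef_pos: [0.4785, 0.0059, 0.2336]
tcp_rot: [0.002, -0.011, 1.0, 0.005]
contact_force: [1.1, 1.2, 0.3]
finger_gap: -0.0003
```

drive_tool:
  rows:
    - {"tx": 1,"ty": -4.1,"tz": 0,"yaw": 0,"fingers": 0}
    - {"tx": 1,"ty": -4.1,"tz": 0,"yaw": 0,"fingers": 0}
    - {"tx": 1,"ty": -4.1,"tz": 0,"yaw": 0,"fingers": 0}
    - {"tx": 1,"ty": -4.1,"tz": 0,"yaw": 0,"fingers": 0}
    - {"tx": 0,"ty": 0,"tz": 0,"yaw": 0,"fingers": 0}

```text
time_s: 2.82
eef_pos: [0.5184, -0.1655, 0.2357]
tcp_rot: [0.005, -0.007, 1.0, 0.002]
contact_force: [0.2, -0.0, -0.1]
finger_gap: 0.0
```

drive_tool:
  rows:
    - {"tx": 2.3,"ty": -2.1,"tz": 0,"yaw": 0,"fingers": 0}
    - {"tx": 2.3,"ty": -2.1,"tz": -1,"yaw": 0,"fingers": 0}
    - {"tx": 0,"ty": 0,"tz": -4,"yaw": 0,"fingers": 0}
    - {"tx": 0,"ty": 0,"tz": -4,"yaw": 0,"fingers": 0}
    - {"tx": 0,"ty": 0,"tz": 0,"yaw": 0,"fingers": 0}

```text
time_s: 3.23
eef_pos: [0.5676, -0.2144, 0.1456]
tcp_rot: [0.009, -0.003, 1.0, 0.001]
contact_force: [-1.6, 1.3, -0.8]
finger_gap: -0.0002
```

```bash
python3 - <<'E'
from h import *
im=optics.read_camera('scene'); cv2.imwrite('pics/s2.png',cv2.resize(im[150:330,200:440],(800,600),interpolation=2))
print(proj('scene',status.state()['eef_pos']))
print([(round(r['p'],2),np.round(r['xyz'],3)) for r in nets.spot_point('stop','scene')])
E
```

```text
[[253.57375828 236.17117537]]
[(0.6, array([ 0.562, -0.148,  0.   ]))]
```

View pics/s2.png

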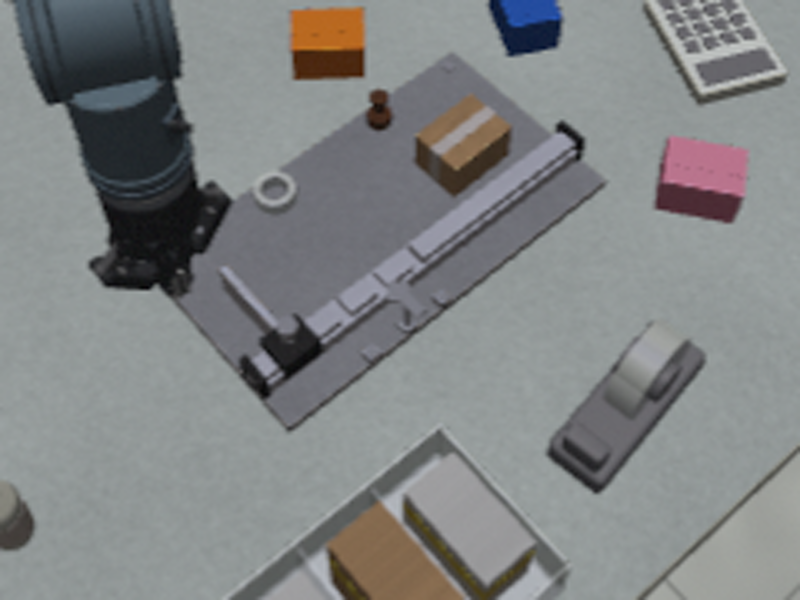

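The stop and carton are untouched. The shut fingertips are at crop (180,287), as projected, to the right of the blade. Next I go down.

drive_tool:
  rows:
    - {"tx": 0,"ty": 0,"tz": -4,"yaw": 0,"fingers": 0}
    - {"tx": 0,"ty": 0,"tz": -4,"yaw": 0,"fingers": 0}
    - {"tx": 0,"ty": 0,"tz": -2.8,"yaw": 0,"fingers": 0}
    - {"tx": 0,"ty": 0,"tz": 0,"yaw": 0,"fingers": 0}
    - {"tx": 0,"ty": 2,"tz": 0,"yaw": 0,"fingers": 0}

```text
time_s: 3.75
eef_pos: [0.5811, -0.201, 0.0572]
tcp_rot: [0.024, -0.002, 1.0, -0.005]
contact_force: [0.2, -1.6, 0.8]
finger_gap: -0.0001
```

drive_tool:
  rows:
    - {"tx": 0,"ty": 1,"tz": 0,"yaw": 0,"fingers": 0}
    - {"tx": 0,"ty": 1,"tz": 0,"yaw": 0,"fingers": 0}
    - {"tx": 0,"ty": 0.5,"tz": 0,"yaw": 0,"fingers": 0}
    - {"tx": 0,"ty": 0.5,"tz": 0,"yaw": 0,"fingers": 0}
    - {"tx": 0,"ty": 0.5,"tz": 0,"yaw": 0,"fingers": 0}

```text
time_s: 4.17
eef_pos: [0.5886, -0.1609, 0.0692]
tcp_rot: [0.032, -0.004, 0.999, -0.005]
contact_force: [-0.5, 0.5, 0.7]
finger_gap: 0.0001
```

drive_tool:
  rows:
    - {"tx": 0,"ty": -2,"tz": 0,"yaw": 0,"fingers": 0}
    - {"tx": 0,"ty": -2,"tz": 0,"yaw": 0,"fingers": 0}

```text
time_s: 4.33
eef_pos: [0.5909, -0.194, 0.0708]
tcp_rot: [0.033, -0.009, 0.999, -0.003]
contact_force: [0.4, -1.3, -0.7]
finger_gap: -0.0
```

drive_tool:
  rows:
    - {"tx": 0,"ty": 0,"tz": 0,"yaw": 0,"fingers": 0}

```text
time_s: 4.42
eef_pos: [0.5908, -0.1985, 0.0719]
tcp_rot: [0.034, -0.007, 0.999, -0.004]
contact_force: [0.1, -1.0, -0.1]
finger_gap: 0.0001
```

drive_tool:
  rows:
    - {"tx": 0,"ty": 0,"tz": 0,"yaw": 0,"fingers": 0}

```text
time_s: 4.5
eef_pos: [0.5911, -0.1987, 0.0723]
tcp_rot: [0.034, -0.007, 0.999, -0.004]
contact_force: [-0.1, 0.9, -0.8]
finger_gap: 0.0
```

drive_tool:
  rows:
    - {"tx": 0,"ty": 0,"tz": -2,"yaw": 0,"fingers": 0}

```text
time_s: 4.58
eef_pos: [0.594, -0.1999, 0.0558]
tcp_rot: [0.037, -0.006, 0.999, -0.006]
contact_force: [1.2, 0.2, -0.0]
finger_gap: 0.0004
```

```bash
python3 - <<'E'
from h import *
s=status.state(); print(s['q'],s['joint_velocities'],s['eef_pos'],s['contact_force'])
E
```

```text
[ 0.11548032  0.69775419  0.19599629  1.78436405 -0.23727849  0.60677089
  2.03581846] [ 0.08546279  0.40984558 -0.14370657  0.06338504 -0.11660697 -0.46735948
  0.08859051] [ 0.59403695 -0.19989223  0.05581102] [ 1.20273037  0.17476977 -0.03325839]
```

drive_tool:
  rows:
    - {"tx": -1.5,"ty": 0,"tz": -1.5,"yaw": 0,"fingers": 0}
    - {"tx": -1.5,"ty": 0,"tz": -1.3,"yaw": 0,"fingers": 0}
    - {"tx": 0,"ty": 0,"tz": 0,"yaw": 0,"fingers": 0}

```text
time_s: 4.83
eef_pos: [0.5628, -0.1965, 0.0251]
tcp_rot: [0.036, -0.007, 0.999, -0.005]
contact_force: [-0.8, 0.9, -0.4]
finger_gap: -0.0003
```

drive_tool:
  rows:
    - {"tx": 0,"ty": 1,"tz": -0.05,"yaw": 0,"fingers": 0}
    - {"tx": 0,"ty": 1,"tz": -0.05,"yaw": 0,"fingers": 0}
    - {"tx": 0,"ty": 0.7,"tz": -0.05,"yaw": 0,"fingers": 0}

```text
time_s: 5.08
eef_pos: [0.5646, -0.1677, 0.0251]
tcp_rot: [0.037, -0.006, 0.999, -0.005]
contact_force: [0.3, -0.1, 1.0]
finger_gap: 0.0001
```

drive_tool:
  rows:
    - {"tx": -0.1,"ty": 0.7,"tz": -0.1,"yaw": 0,"fingers": 0}
    - {"tx": -0.1,"ty": 0.7,"tz": -0.1,"yaw": 0,"fingers": 0}
    - {"tx": -0.1,"ty": 0.7,"tz": -0.1,"yaw": 0,"fingers": 0}

```text
time_s: 5.33
eef_pos: [0.5648, -0.148, 0.0251]
tcp_rot: [0.04, -0.006, 0.999, -0.008]
contact_force: [-1.7, -6.6, 2.8]
finger_gap: -0.0001
```

```bash
cat > m.py <<'E'
from h import *
import sys
s=status.state(); print('t',s['time_s'],s['eef_pos'].round(4),np.round(s['contact_force'],1))
for n in('scene','top'):
    im=optics.read_camera(n)
    if len(sys.argv)>2: cv2.imwrite(f'pics/{n}_{sys.argv[2]}.png',im)
    for t in sys.argv[1].split(','):
        print(n,t,[(round(r['p'],2),np.round(r['xyz'],4).tolist()) for r in nets.spot_point(t,n)[:4]])
E
python3 m.py stop,stop_blade,plunger
```

```text
t 5.3333 [ 0.5648 -0.148   0.0251] [-1.7 -6.6  2.8]
scene stop [(0.64, [0.5639, -0.1306, -0.0026])]
scene stop_blade [(0.73, [0.5664, -0.1295, 0.0489]), (0.58, [0.6701, -0.045, 0.0109])]
scene plunger [(0.41, [0.6212, -0.1332, 0.0828])]
top stop []
top stop_blade [(0.59, [0.5603, -0.129, 0.0507])]
top plunger [(0.4, [0.6267, -0.1243, 0.0753])]
```

drive_tool:
  rows:
    - {"tx": -0.1,"ty": 0.7,"tz": -0.05,"yaw": 0,"fingers": 0}
    - {"tx": -0.1,"ty": 0.7,"tz": -0.05,"yaw": 0,"fingers": 0}
    - {"tx": -0.1,"ty": 0.7,"tz": -0.05,"yaw": 0,"fingers": 0}
    - {"tx": -0.1,"ty": 0.7,"tz": -0.05,"yaw": 0,"fingers": 0}

```text
time_s: 6.07
eef_pos: [0.5635, -0.1263, 0.0241]
tcp_rot: [0.044, -0.002, 0.999, -0.011]
contact_force: [1.9, -5.7, 0.2]
finger_gap: -0.0001
```

drive_tool:
  rows:
    - {"tx": -0.1,"ty": 0.6,"tz": -0.05,"yaw": 0,"fingers": 0}
    - {"tx": -0.1,"ty": 0.6,"tz": -0.05,"yaw": 0,"fingers": 0}

```text
time_s: 6.23
eef_pos: [0.5635, -0.1174, 0.0242]
tcp_rot: [0.047, -0.0, 0.999, -0.014]
contact_force: [2.1, -5.5, 0.4]
finger_gap: -0.0003
```

drive_tool:
  rows:
    - {"tx": -0.1,"ty": 0.6,"tz": -0.05,"yaw": 0,"fingers": 0}
    - {"tx": -0.1,"ty": 0.6,"tz": -0.05,"yaw": 0,"fingers": 0}

```text
time_s: 6.4
eef_pos: [0.5625, -0.1061, 0.0238]
tcp_rot: [0.049, 0.001, 0.999, -0.015]
contact_force: [1.0, -2.0, 1.0]
finger_gap: 0.0004
```

drive_tool:
  rows:
    - {"tx": -0.1,"ty": 0.6,"tz": -0.05,"yaw": 0,"fingers": 0}

```text
time_s: 6.48
eef_pos: [0.5625, -0.1035, 0.024]
tcp_rot: [0.05, 0.002, 0.999, -0.017]
contact_force: [4.3, -21.5, -1.3]
finger_gap: -0.0
```

drive_tool:
  rows:
    - {"tx": -0.1,"ty": 0.6,"tz": -0.05,"yaw": 0,"fingers": 0}

```text
time_s: 6.57
eef_pos: [0.5625, -0.1031, 0.0242]
tcp_rot: [0.052, 0.004, 0.998, -0.021]
contact_force: [3.4, -20.8, -5.8]
finger_gap: -0.0
```

drive_tool:
  rows:
    - {"tx": -0.1,"ty": 0.7,"tz": -0.05,"yaw": 0,"fingers": 0}

```text
time_s: 6.65
eef_pos: [0.5625, -0.1016, 0.0243]
tcp_rot: [0.054, 0.006, 0.998, -0.024]
contact_force: [3.4, -11.6, -3.3]
finger_gap: -0.0002
```

drive_tool:
  rows:
    - {"tx": -0.1,"ty": 0.7,"tz": -0.05,"yaw": 0,"fingers": 0}

```text
time_s: 6.73
eef_pos: [0.5625, -0.0979, 0.0243]
tcp_rot: [0.056, 0.008, 0.998, -0.026]
contact_force: [3.0, -5.9, -0.4]
finger_gap: -0.0002
```

drive_tool:
  rows:
    - {"tx": -0.1,"ty": 0.7,"tz": -0.05,"yaw": 0,"fingers": 0}
    - {"tx": -0.1,"ty": 0.7,"tz": -0.05,"yaw": 0,"fingers": 0}
    - {"tx": -0.1,"ty": 0.7,"tz": -0.05,"yaw": 0,"fingers": 0}
    - {"tx": -0.1,"ty": 0.7,"tz": -0.05,"yaw": 0,"fingers": 0}

```text
time_s: 7.07
eef_pos: [0.5623, -0.0767, 0.0244]
tcp_rot: [0.061, 0.012, 0.998, -0.031]
contact_force: [2.4, -6.7, 1.6]
finger_gap: 0.0002
```

drive_tool:
  rows:
    - {"tx": -0.1,"ty": 0.5,"tz": -0.05,"yaw": 0,"fingers": 0}

```text
time_s: 7.15
eef_pos: [0.5624, -0.0724, 0.0245]
tcp_rot: [0.062, 0.013, 0.997, -0.032]
contact_force: [2.8, -5.8, 2.6]
finger_gap: -0.0002
```

```bash
python3 m.py stop,stop_blade,plunger
```

```text
t 7.15 [ 0.5624 -0.0724  0.0245] [ 2.8 -5.8  2.6]
scene stop [(0.68, [0.5607, -0.0542, -0.0007]), (0.59, [0.624, -0.0558, 0.0808])]
scene stop_blade [(0.57, [0.5657, -0.0537, 0.0503])]
scene plunger [(0.46, [0.6179, -0.0567, 0.0807])]
top stop []
top stop_blade []
top plunger [(0.39, [0.6236, -0.0498, 0.0776])]
```

drive_tool:
  rows:
    - {"tx": -0.1,"ty": 0.45,"tz": -0.05,"yaw": 0,"fingers": 0}

```text
time_s: 7.63
eef_pos: [0.5603, -0.068, 0.0234]
tcp_rot: [0.061, 0.013, 0.998, -0.031]
contact_force: [0.7, -0.4, 1.1]
finger_gap: -0.0001
```

drive_tool:
  rows:
    - {"tx": -0.1,"ty": 0.4,"tz": -0.05,"yaw": 0,"fingers": 0}

```text
time_s: 7.72
eef_pos: [0.5592, -0.0637, 0.0228]
tcp_rot: [0.061, 0.013, 0.998, -0.031]
contact_force: [0.5, -0.0, 0.4]
finger_gap: -0.0002
```

```bash
python3 m.py stop,stop_blade,plunger,pointer a; python3 - <<'E'
import cv2
t=cv2.imread('pics/top_a.png')[150:250,270:390]; s=cv2.imread('pics/scene_a.png')[180:280,260:380]
a=cv2.resize(t,(660,550),interpolation=2); b=cv2.resize(s,(720,600),interpolation=2)
cv2.imwrite('pics/s3.png',b)
E
```

```text
t 7.7167 [ 0.5592 -0.0637  0.0228] [ 0.5 -0.   0.4]
scene stop [(0.78, [0.5642, -0.0458, -0.0019])]
scene stop_blade [(0.54, [0.5636, -0.0467, 0.0486])]
scene plunger [(0.51, [0.6192, -0.0468, 0.0779])]
scene pointer [(0.5, [0.6735, -0.0443, 0.0115])]
top stop []
top stop_blade []
top plunger [(0.39, [0.6261, -0.0421, 0.0721])]
top pointer [(0.61, [0.6735, -0.0419, 0.0146])]
```

View pics/s3.png

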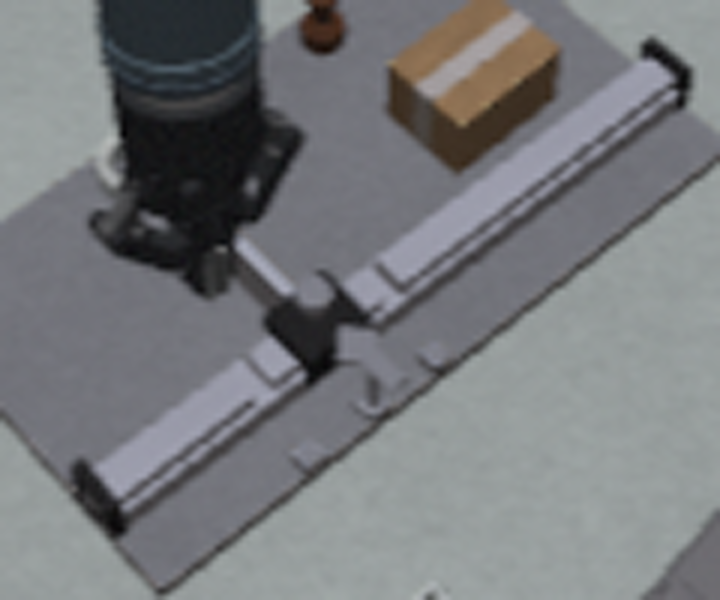

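The plunger is next to the pointer at crop (315,290). The contact force fell to zero ahead of the finger, and the plunger's measured z dropped about 3 mm, so the stop has snapped in. I back off, rise, and cross to the carton's left end.

drive_tool:
  rows:
    - {"tx": 0,"ty": -1.5,"tz": 0,"yaw": 0,"fingers": 0}
    - {"tx": 0,"ty": -1.5,"tz": 1,"yaw": 0,"fingers": 0}
    - {"tx": 0,"ty": 0,"tz": 4,"yaw": 0,"fingers": 0}
    - {"tx": 0,"ty": 0,"tz": 4,"yaw": 0,"fingers": 0}
    - {"tx": 0,"ty": 0,"tz": 3,"yaw": 0,"fingers": 0}

```text
time_s: 8.63
eef_pos: [0.5525, -0.0971, 0.1414]
tcp_rot: [0.053, 0.014, 0.998, -0.031]
contact_force: [1.6, -0.2, -0.2]
finger_gap: 0.0003
```

drive_tool:
  rows:
    - {"tx": 0,"ty": 3,"tz": 0,"yaw": 0,"fingers": 0}
    - {"tx": 0,"ty": 4,"tz": 0,"yaw": 0,"fingers": 0}
    - {"tx": 0,"ty": 4,"tz": 0,"yaw": 0,"fingers": 0}
    - {"tx": 0,"ty": 4,"tz": 0,"yaw": 0,"fingers": 0}
    - {"tx": 0,"ty": 4,"tz": 0,"yaw": 0,"fingers": 0}

```text
time_s: 9.05
eef_pos: [0.5581, 0.0799, 0.1566]
tcp_rot: [0.064, 0.029, 0.997, -0.034]
contact_force: [-0.2, 0.3, 0.0]
finger_gap: -0.0001
```

drive_tool:
  rows:
    - {"tx": 0,"ty": 4,"tz": 0,"yaw": 0,"fingers": 0}
    - {"tx": 0,"ty": 4,"tz": 0,"yaw": 0,"fingers": 0}
    - {"tx": 0,"ty": 2,"tz": 0,"yaw": 0,"fingers": 0}
    - {"tx": 0,"ty": 0,"tz": 0,"yaw": 0,"fingers": 0}
    - {"tx": 0,"ty": 0,"tz": 0,"yaw": 0,"fingers": 0}

```text
time_s: 9.47
eef_pos: [0.5578, 0.1936, 0.161]
tcp_rot: [0.066, 0.024, 0.997, -0.03]
contact_force: [0.1, -0.3, -0.1]
finger_gap: -0.0
```

```bash
python3 m.py stop,stop_blade,plunger,pointer,carton b; python3 - <<'E'
from h import *
k=min(nets.trace('carton','top'),key=lambda k:np.linalg.norm(ray('top',[np.argwhere(k['mask']).mean(0)[::-1]],.06)[0][:2]-[.555,.13]))
c=max(cv2.findContours(k['mask'].astype(np.uint8),0,2)[0],key=cv2.contourArea)
print(cv2.minAreaRect(ray('top',c[:,0],.062)[:,:2].astype(np.float32)))
E
```

```text
t 9.4667 [0.5578 0.1936 0.161 ] [ 0.1 -0.3 -0.1]
scene stop [(0.64, [0.5934, -0.4374, -0.004]), (0.61, [0.5625, -0.0424, -0.0039]), (0.53, [0.5639, 0.0166, 0.0009])]
scene stop_blade [(0.86, [0.5614, -0.0423, 0.0533])]
scene plunger [(0.56, [0.6194, -0.0459, 0.0724])]
scene pointer [(0.44, [0.6727, -0.0436, 0.0086])]
scene carton [(0.72, [0.4673, -0.0462, 0.0093]), (0.64, [0.3536, 0.1209, 0.0027]), (0.57, [0.5549, 0.1318, 0.0108]), (0.47, [0.4599, 0.3219, 0.0048])]
top stop [(0.74, [0.5604, -0.04, 0.0018])]
top stop_blade [(0.6, [0.5619, -0.0465, 0.0508])]
top plunger [(0.55, [0.6252, -0.0374, 0.0726]), (0.46, [0.5587, 0.1306, 0.0078])]
top pointer [(0.51, [0.6712, -0.0414, 0.0117])]
top carton [(0.95, [0.7389, 0.295, 0.0003]), (0.93, [0.5603, 0.1288, 0.0116]), (0.8, [0.348, 0.1187, -0.001]), (0.68, [0.4591, 0.3158, -0.0004])]
((0.5515782833099365, 0.12990912795066833), (0.0639059916138649, 0.083302341401577), 2.386688709259033)
```

drive_tool:
  rows:
    - {"tx": 0,"ty": 2,"tz": 0,"yaw": 3.5,"fingers": 0}
    - {"tx": -0.3,"ty": 0,"tz": -3,"yaw": 0,"fingers": 0}
    - {"tx": -0.3,"ty": 0,"tz": -3,"yaw": 0,"fingers": 0}
    - {"tx": -0.3,"ty": 0,"tz": -1,"yaw": 0,"fingers": 0}

```text
time_s: 10.45
eef_pos: [0.5524, 0.2178, 0.0922]
tcp_rot: [0.071, -0.009, 0.997, -0.025]
contact_force: [-1.0, 0.2, -0.6]
finger_gap: 0.0001
```

drive_tool:
  rows:
    - {"tx": -0.2,"ty": 0,"tz": -2,"yaw": 0,"fingers": 0}
    - {"tx": -0.2,"ty": 0,"tz": -2,"yaw": 0,"fingers": 0}
    - {"tx": 0,"ty": 0,"tz": 0,"yaw": 0,"fingers": 0}

```text
time_s: 10.7
eef_pos: [0.5459, 0.2211, 0.0481]
tcp_rot: [0.07, -0.013, 0.997, -0.025]
contact_force: [-0.9, -0.0, -0.5]
finger_gap: 0.0003
```

drive_tool:
  rows:
    - {"tx": 0.5,"ty": -0.5,"tz": -1.6,"yaw": 0,"fingers": 0}
    - {"tx": 0.5,"ty": -1,"tz": -0.2,"yaw": 0,"fingers": 0}
    - {"tx": 0,"ty": -0.7,"tz": 0,"yaw": 0,"fingers": 0}

```text
time_s: 10.95
eef_pos: [0.5566, 0.2029, 0.0305]
tcp_rot: [0.07, -0.017, 0.997, -0.024]
contact_force: [-0.1, -0.2, -0.2]
finger_gap: -0.0003
```

drive_tool:
  rows:
    - {"tx": 0,"ty": -0.8,"tz": -0.05,"yaw": 0,"fingers": 0}
    - {"tx": 0,"ty": -0.8,"tz": -0.05,"yaw": 0,"fingers": 0}
    - {"tx": 0,"ty": -0.6,"tz": -0.05,"yaw": 0,"fingers": 0}

```text
time_s: 11.2
eef_pos: [0.5586, 0.1787, 0.032]
tcp_rot: [0.072, -0.017, 0.997, -0.023]
contact_force: [1.0, 0.3, -0.2]
finger_gap: -0.0
```

drive_tool:
  rows:
    - {"tx": -0.05,"ty": -0.7,"tz": -0.05,"yaw": 0,"fingers": 0}
    - {"tx": -0.05,"ty": -0.7,"tz": -0.05,"yaw": 0,"fingers": 0}
    - {"tx": -0.05,"ty": -0.7,"tz": -0.05,"yaw": 0,"fingers": 0}
    - {"tx": -0.05,"ty": -0.7,"tz": -0.05,"yaw": 0,"fingers": 0}

```text
time_s: 11.53
eef_pos: [0.5578, 0.1486, 0.0324]
tcp_rot: [0.074, -0.017, 0.997, -0.022]
contact_force: [0.8, 2.4, 1.8]
finger_gap: -0.0002
```

```bash
cat > c.py <<'E'
from h import *
optics.read_camera('top'); 
for k in nets.trace('carton','top'):
    c=max(cv2.findContours(k['mask'].astype(np.uint8),0,2)[0],key=cv2.contourArea)
    r=cv2.minAreaRect(ray('top',c[:,0],.062)[:,:2].astype(np.float32))
    if abs(r[0][0]-.56)<.05 and r[0][1]<.2: print(r,k['p'])
E
python3 c.py; python3 m.py carton
```

```text
((0.5513032674789429, 0.09247030317783356), (0.06424020230770111, 0.08366724848747253), 2.7042324542999268) 0.76
t 11.6333 [0.5575 0.147  0.0321] [-0.1  0.1  0.4]
scene carton [(0.96, [0.5542, 0.0934, 0.0105]), (0.95, [0.3542, 0.1189, 0.0037]), (0.77, [0.7423, 0.2962, 0.0002]), (0.51, [0.4621, 0.3209, 0.003])]
top carton [(0.93, [0.3462, 0.1173, -0.0002]), (0.71, [0.5582, 0.0924, 0.0076]), (0.59, [0.7384, 0.2972, -0.0019]), (0.39, [0.4631, 0.319, -0.0025])]
```

drive_tool:
  rows:
    - {"tx": -0.05,"ty": -0.7,"tz": -0.1,"yaw": 0,"fingers": 0}
    - {"tx": -0.05,"ty": -0.7,"tz": -0.1,"yaw": 0,"fingers": 0}
    - {"tx": -0.05,"ty": -0.7,"tz": -0.1,"yaw": 0,"fingers": 0}
    - {"tx": -0.05,"ty": -0.7,"tz": -0.1,"yaw": 0,"fingers": 0}

```text
time_s: 12.17
eef_pos: [0.5559, 0.1239, 0.0278]
tcp_rot: [0.074, -0.02, 0.997, -0.021]
contact_force: [0.5, 1.2, 1.1]
finger_gap: 0.0002
```

drive_tool:
  rows:
    - {"tx": -0.05,"ty": -0.7,"tz": -0.1,"yaw": 0,"fingers": 0}
    - {"tx": -0.05,"ty": -0.7,"tz": -0.1,"yaw": 0,"fingers": 0}
    - {"tx": -0.05,"ty": -0.7,"tz": -0.1,"yaw": 0,"fingers": 0}
    - {"tx": -0.05,"ty": -0.7,"tz": -0.1,"yaw": 0,"fingers": 0}

```text
time_s: 12.5
eef_pos: [0.5547, 0.0935, 0.0241]
tcp_rot: [0.075, -0.02, 0.997, -0.02]
contact_force: [-0.4, 9.0, 12.5]
finger_gap: -0.0003
```

```bash
python3 c.py; python3 m.py carton,stop
```

```text
((0.5502674579620361, 0.04097789525985718), (0.07938969135284424, 0.06590219587087631), 89.41302490234375) 0.7
t 12.6 [0.5547 0.0918 0.0241] [-0.1 -0.5  3.8]
scene carton [(0.98, [0.7431, 0.2941, -0.0011]), (0.96, [0.3514, 0.1182, 0.004]), (0.83, [0.4593, 0.3223, 0.0025]), (0.64, [0.4162, 0.4583, 0.0006])]
scene stop [(0.71, [0.5602, -0.0453, -0.0001])]
top carton [(0.97, [0.3456, 0.1179, 0.002]), (0.97, [0.7381, 0.2926, -0.0038]), (0.95, [0.4626, 0.3156, 0.0018]), (0.94, [0.5549, 0.0387, 0.0102])]
top stop [(0.57, [0.5641, -0.0414, -0.0009])]
```

```bash
python3 - <<'E'
from h import *
a=optics.read_camera('scene')[170:270,260:380]
b=optics.read_camera('top')[150:250,250:370]
cv2.imwrite('pics/s4.png',np.hstack([cv2.resize(x,(400,333),interpolation=2) for x in(a,b)]))
E
```

```text
(no output)
```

View pics/s4.png

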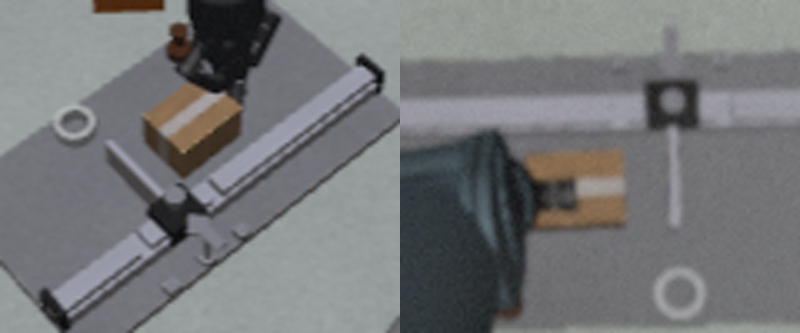

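The stop is in the marked notch and the carton is upright at (190,130) in the left half, with about 37 mm to go. In the right half a gripper knuckle hangs over the carton's top at (555,193), which explains the upward force. I back off and work higher.

drive_tool:
  rows:
    - {"tx": 0,"ty": 0.8,"tz": 0.2,"yaw": 0,"fingers": 0}
    - {"tx": 0,"ty": 0.4,"tz": 0.9,"yaw": 0,"fingers": 0}
    - {"tx": 0,"ty": 0,"tz": 0.4,"yaw": 0,"fingers": 0}
    - {"tx": 0,"ty": -0.4,"tz": 0,"yaw": 0,"fingers": 0}

```text
time_s: 13.33
eef_pos: [0.5507, 0.1035, 0.0381]
tcp_rot: [0.071, -0.021, 0.997, -0.021]
contact_force: [0.1, -0.4, 0.1]
finger_gap: 0.0001
```

drive_tool:
  rows:
    - {"tx": 0,"ty": -0.7,"tz": 0,"yaw": 0,"fingers": 0}
    - {"tx": 0,"ty": -0.7,"tz": 0,"yaw": 0,"fingers": 0}
    - {"tx": 0,"ty": -0.7,"tz": 0,"yaw": 0,"fingers": 0}

```text
time_s: 13.58
eef_pos: [0.5503, 0.0823, 0.0386]
tcp_rot: [0.071, -0.023, 0.997, -0.021]
contact_force: [0.6, 0.6, 0.3]
finger_gap: 0.0001
```

drive_tool:
  rows:
    - {"tx": 0.1,"ty": -0.6,"tz": -0.05,"yaw": 0,"fingers": 0}
    - {"tx": 0.1,"ty": -0.6,"tz": -0.05,"yaw": 0,"fingers": 0}

```text
time_s: 13.75
eef_pos: [0.5522, 0.0683, 0.0376]
tcp_rot: [0.071, -0.022, 0.997, -0.02]
contact_force: [-0.0, 1.6, 2.0]
finger_gap: 0.0001
```

drive_tool:
  rows:
    - {"tx": 0,"ty": -0.5,"tz": -0.03,"yaw": 0,"fingers": 0}

```text
time_s: 13.83
eef_pos: [0.5525, 0.0622, 0.0373]
tcp_rot: [0.071, -0.022, 0.997, -0.021]
contact_force: [-0.0, 1.8, 2.1]
finger_gap: 0.0001
```

```bash
python3 c.py; python3 m.py carton,stop,stop_blade|grep -v zzz
```

```text
((0.5509141087532043, 0.005370192229747772), (0.06911396235227585, 0.07834311574697495), 6.508995532989502) 0.65
t 13.9333 [0.5522 0.0613 0.0372] [-0.7  0.3 -0.2]
scene carton [(0.94, [0.3505, 0.1199, 0.0039]), (0.89, [0.4574, 0.3203, 0.0008]), (0.87, [0.7398, 0.2964, -0.0005]), (0.79, [0.5561, 0.0058, 0.0115])]
scene stop [(0.9, [0.5613, -0.0422, -0.0007])]
scene stop_blade [(0.53, [0.5645, -0.0433, 0.0518]), (0.5, [0.5615, 0.017, 0.0029])]
top carton [(0.88, [0.4592, 0.3175, -0.0013]), (0.86, [0.7409, 0.2962, -0.0021]), (0.74, [0.5596, 0.0041, 0.0119])]
top stop [(0.65, [0.5612, -0.0454, 0.0049])]
top stop_blade [(0.81, [0.5564, -0.0457, 0.0539])]
```

About 3–5 mm remain, so I use small steps and watch the force.

drive_tool:
  rows:
    - {"tx": 0,"ty": -0.2,"tz": -0.03,"yaw": 0,"fingers": 0}

```text
time_s: 14.42
eef_pos: [0.5522, 0.0622, 0.0369]
tcp_rot: [0.071, -0.023, 0.997, -0.02]
contact_force: [0.7, 0.4, 0.3]
finger_gap: 0.0002
```

drive_tool:
  rows:
    - {"tx": 0,"ty": -0.2,"tz": -0.03,"yaw": 0,"fingers": 0}

```text
time_s: 14.5
eef_pos: [0.5522, 0.0603, 0.0366]
tcp_rot: [0.071, -0.023, 0.997, -0.02]
contact_force: [0.6, 1.8, 0.8]
finger_gap: 0.0001
```

drive_tool:
  rows:
    - {"tx": 0,"ty": -0.2,"tz": -0.03,"yaw": 0,"fingers": 0}

```text
time_s: 14.58
eef_pos: [0.5523, 0.0587, 0.0363]
tcp_rot: [0.071, -0.024, 0.997, -0.02]
contact_force: [-0.2, 1.5, 1.2]
finger_gap: -0.0002
```

drive_tool:
  rows:
    - {"tx": 0,"ty": -0.2,"tz": -0.01,"yaw": 0,"fingers": 0}

```text
time_s: 14.67
eef_pos: [0.5524, 0.057, 0.0363]
tcp_rot: [0.072, -0.024, 0.997, -0.02]
contact_force: [-0.6, 2.7, 1.2]
finger_gap: 0.0003
```

drive_tool:
  rows:
    - {"tx": 0,"ty": -0.2,"tz": -0.01,"yaw": 0,"fingers": 0}

```text
time_s: 14.75
eef_pos: [0.5526, 0.0552, 0.0363]
tcp_rot: [0.072, -0.024, 0.997, -0.02]
contact_force: [0.2, 3.3, 1.4]
finger_gap: 0.0001
```

drive_tool:
  rows:
    - {"tx": 0,"ty": -0.2,"tz": -0.01,"yaw": 0,"fingers": 0}

```text
time_s: 14.83
eef_pos: [0.5532, 0.0541, 0.0364]
tcp_rot: [0.072, -0.024, 0.997, -0.019]
contact_force: [1.2, 6.7, 0.9]
finger_gap: 0.0002
```

drive_tool:
  rows:
    - {"tx": 0,"ty": -0.1,"tz": 0,"yaw": 0,"fingers": 0}

```text
time_s: 14.92
eef_pos: [0.5538, 0.054, 0.0366]
tcp_rot: [0.073, -0.025, 0.997, -0.018]
contact_force: [1.0, 3.6, -0.5]
finger_gap: -0.0002
```

drive_tool:
  rows:
    - {"tx": 0,"ty": -0.1,"tz": 0,"yaw": 0,"fingers": 0}

```text
time_s: 15.0
eef_pos: [0.5542, 0.0539, 0.0367]
tcp_rot: [0.073, -0.025, 0.997, -0.018]
contact_force: [0.8, 5.2, -0.6]
finger_gap: -0.0002
```

```bash
python3 c.py; python3 m.py stop,plunger c; python3 - <<'E'
from h import *
a=cv2.imread('pics/scene_c.png')[180:260,280:360]
b=cv2.imread('pics/top_c.png')[160:240,280:360]
cv2.imwrite('pics/s5.png',np.hstack([cv2.resize(x,(400,400),interpolation=2) for x in(a,b)]))
E
```

```text
((0.553641676902771, -0.004051230847835541), (0.06411334872245789, 0.06871306896209717), 2.497713565826416) 0.85
t 15.1 [0.5542 0.0538 0.0367] [ 1.3  5.7 -0.7]
scene stop [(0.73, [0.5625, -0.0438, -0.0022])]
scene plunger [(0.51, [0.6222, -0.048, 0.0743])]
top stop [(0.67, [0.561, -0.0442, -0.002])]
top plunger [(0.5, [0.6268, -0.0416, 0.0724])]
```

View pics/s5.png

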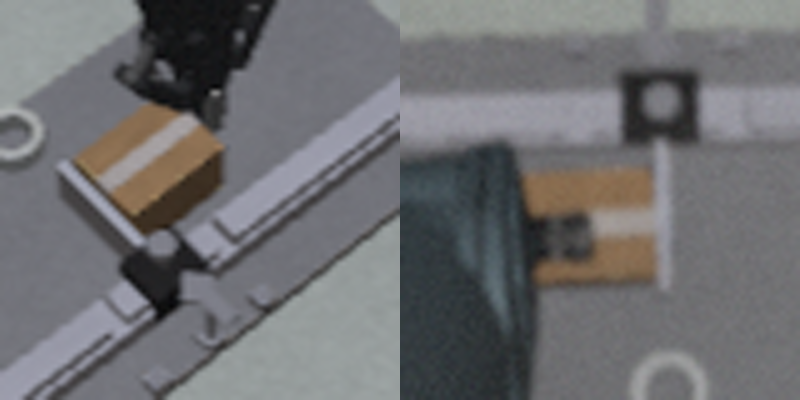

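The carton lies along the blade in both views, and the stop is level with the pointer. The finger has held a steady 5 N without moving. I retreat along +y, then rise.

drive_tool:
  rows:
    - {"tx": 0,"ty": 0.6,"tz": 0,"yaw": 0,"fingers": 0}
    - {"tx": 0,"ty": 1.5,"tz": 0,"yaw": 0,"fingers": 0}
    - {"tx": 0,"ty": 3,"tz": 0,"yaw": 0,"fingers": 0}
    - {"tx": 0,"ty": 3,"tz": 0,"yaw": 0,"fingers": 0}
    - {"tx": 0,"ty": 2,"tz": 2,"yaw": 0,"fingers": 0}

```text
time_s: 15.82
eef_pos: [0.5502, 0.1456, 0.0536]
tcp_rot: [0.069, -0.017, 0.997, -0.024]
contact_force: [0.5, 0.7, 0.3]
finger_gap: -0.0001
```

drive_tool:
  rows:
    - {"tx": 0,"ty": 1,"tz": 4,"yaw": 0,"fingers": 0}
    - {"tx": 0,"ty": 1,"tz": 4,"yaw": 0,"fingers": 0}
    - {"tx": 0,"ty": 1,"tz": 4,"yaw": 0,"fingers": 0}
    - {"tx": 0,"ty": 0,"tz": 0,"yaw": 0,"fingers": 0}
    - {"tx": 0,"ty": 0,"tz": 0,"yaw": 0,"fingers": 0}

```text
time_s: 16.23
eef_pos: [0.5474, 0.1805, 0.1794]
tcp_rot: [0.067, -0.02, 0.997, -0.025]
contact_force: [-1.5, -1.4, 0.0]
finger_gap: -0.0001
```

```bash
python3 c.py; python3 m.py stop,plunger,pointer,carton,stamp,tape_roll d; python3 - <<'E'
from h import *
a=cv2.imread('pics/scene_d.png')[180:260,280:360]
b=cv2.imread('pics/top_d.png')[160:240,280:360]
cv2.imwrite('pics/s6.png',np.hstack([cv2.resize(x,(400,400),interpolation=2) for x in(a,b)]))
E
```

```text
((0.5539505481719971, 0.0026459619402885437), (0.0793161392211914, 0.06316657364368439), 89.35626220703125) 0.9
t 16.3333 [0.5477 0.1801 0.1784] [-0.   0.5 -0. ]
scene stop [(0.57, [0.5619, -0.043, -0.0019]), (0.33, [0.5562, 0.0037, 0.0099])]
scene plunger [(0.52, [0.6201, -0.0475, 0.074])]
scene pointer [(0.61, [0.6686, -0.0429, 0.0096])]
scene carton [(0.87, [0.3546, 0.1216, 0.0006]), (0.62, [0.5583, -0.0002, 0.0105]), (0.62, [0.4578, 0.3196, 0.0018])]
scene stamp [(0.66, [0.462, 0.097, 0.0118])]
scene tape_roll [(0.57, [0.5621, -0.0421, -0.0014]), (0.49, [0.4697, -0.0436, 0.013])]
top stop [(0.59, [0.5608, -0.0439, 0.0525]), (0.58, [0.5624, -0.0436, -0.0027])]
top plunger [(0.5, [0.6251, -0.0402, 0.0732]), (0.45, [0.4659, -0.0436, 0.0105])]
top pointer [(0.59, [0.4619, 0.098, 0.0125]), (0.57, [0.6709, -0.0439, 0.0137])]
top carton [(0.96, [0.7408, 0.2958, -0.0008]), (0.8, [0.3481, 0.1164, 0.0025]), (0.71, [0.5599, 0.0006, 0.0108]), (0.47, [0.3722, -0.4381, -0.0024])]
top stamp [(0.42, [0.4583, 0.096, 0.0109])]
top tape_roll [(0.69, [0.4136, 0.457, -0.0002]), (0.41, [0.4652, -0.0458, 0.0104])]
```

View pics/s6.png

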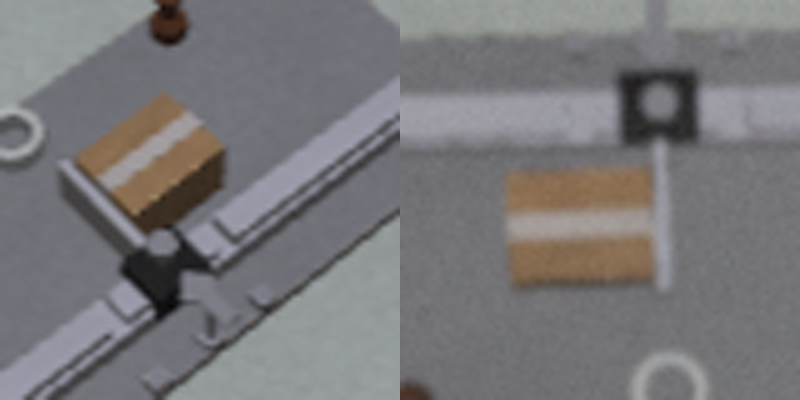

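The carton is flat against the blade: its origin is about 44 mm from the stop's, and its edges are parallel to the blade. The stop is level with the pointer, and the stamp and tape roll have not moved.

```bash
python3 -c "
from station import env; print(env.sign_off())"
```

```text
the job is handed in; nothing more can be done
None
```

The stop is in the notch the pointer marks (the middle one, gauge y = -60 mm), the carton is flat against its blade, and the job is handed in. It took about 16.3 s of robot time. The sign-off itself gives no verdict.

**What I did:** With shut fingers I pushed the stop through the first notch, at about 21 N. I pushed on until it snapped into the middle notch ahead of the finger and the force dropped to zero. Then I pushed the carton against the blade, ending with a steady 5 N and no movement, backed off and rose clear.

**Last checks:**
- **Stop:** it measured y ≈ -0.043 m, the same as the pointer.
- **Plunger:** the networks put its height at 73–74 mm, against 76–81 mm while riding on the rail. That is within their error of the listed 76.6 mm for a dropped plunger.
- **Carton:** its origin is about 44 mm from the stop's, and in the pictures its end lies along the blade.
- **Other things:** the stamp, tape roll and look-alike cartons read where they were at the start, within the networks' error. I did not re-measure the mug, stapler, calculator, remedy box or glue, but the arm never worked near them.

**What went wrong:**
- **Arm drift:** the tool drifted in height and tilted by about 8° during the moves. I corrected the height as I went, but the interface has no way to undo the tilt.
- **Knuckle on the carton:** part-way through the carton push a gripper knuckle seemed to rest on the carton's top, with about 12 N upward on the tool. I backed off, raised the tool and carried on, and the carton stayed upright.

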